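Dock the bush tray under the bench riser

TASK

Pick up the yellow tray of upright steel bushes and carry it level, clear of the bench, to the open mouth of the blue bench riser, then slide it lengthwise between the guide rails under the riser until it presses gently on the sprung buffer hidden inside, and leave it standing there, still touching the buffer. The buffer's depth is not known, so feel for it and do not ram it. Do not let a bush topple, and leave the spray can, the tube offcut and the hammer where they are.

Things in the scene. Friction and masses are not known exactly. Their poses are not given: they have to be found in the camera images.
- tray: yellow open steel tray, 140 long (its x) x 58 wide (its y) x 42 high, walls and floor 4 thick, about 0.32 kg; the same at both ends, either end may go in first. Origin: centre of its underside, z up. Can be gripped across its 58 mm width, from above.
- bush0: steel bush (short tube) 26 outside, 14 bore, 38 high, standing loose on the tray's floor, about 0.1 kg. Origin: centre of its underside, its z along the bore.
- bush1: second bush, same as bush0.
- riser: blue steel bench riser, fixed: 220 deep (its x) x 160 wide (its y); roof from 62 to 72 above the bench, packets on it up to 124, starting 65 behind the mouth. Origin: centre of its underside on the bench; +x points into the bay. The mouth is its open side at x = -110; the other three sides are closed. Inside on the centre line (y = 0) is the buffer, see mouth.
- mouth (a point): point on the bench at the middle of the mouth, axes as the riser's. The buffer (rubber face 44 wide, 5 to 35 above the bench) is out of sight, its face 85 to 125 in from here, different each time, so a docked tray sticks out 15 to 55. It yields inward against a spring, about 1.5 N per mm, 12 at most, then is rigid.
- guides: two fixed aluminium guide rails, 25 high and 5 thick, on the bench under the riser, same origin and axes as the riser. Inner faces at y = -35 and +35 (6 mm play each side of the tray), running from x = -110 to +10; outside the mouth they flare out to y = 45 either way, up to x = -128. No room for fingers between tray and rails.
- spray: standing spray can, 60 in diameter, 160 high, loose. Origin: centre of its underside.
- offcut: square steel tube offcut lying on the bench, 90 long (its x), 50 x 50, loose. Origin: centre of its underside.
- hammer: hammer lying on the bench along its x, about 260 long, loose. (Well apart from the work, a fixed blue vice, 180 high, stands at the far left, about 0.56 m to the left of the base axis, and a red welding machine at the far right.)
Mind the look-alikes: they are no part of the job. Of the things that look like the tray, the larger one is meant. Leave any green look-alike of the bush1 alone.

How it is judged:
On the way:
1. the tray has been carried level, clear of the bench, to within 170 mm of the riser's mouth (height (world z) of tray above 0.004 m and horizontal distance between tray and mouth below 0.17 m and angle between tray's own z axis and vertical below 0.2 rad), for 0.1 s.
At the end, for the whole second after the job is handed in: The tray stands flat between the guide rails under the riser (its centre 8 to 70 mm past the mouth, within 15 mm of the centre line, within 0.12 rad of the riser's direction), at rest and still pressing on the buffer with at least 0.3 N; both bushes stand upright inside it (x of tray in the frame of riser between -0.102 and -0.04 m and y of tray in the frame of riser between -0.015 and 0.015 m and angle between the x axis of tray and the x axis of riser, either way round below 0.12 rad and angle between tray's own z axis and vertical below 0.06 rad and contact force between tray and riser above 0.3 N and linear speed of tray below 0.02 m/s and x of bush0 in the frame of tray between -0.07 and 0.07 m and y of bush0 in the frame of tray between -0.029 and 0.029 m and z of each of bush0, bush1 in the frame of tray below 0.02 m and angle between each of bush0, bush1's own z axis and vertical below 0.15 rad and x of bush1 in the frame of tray between -0.07 and 0.07 m and y of bush1 in the frame of tray between -0.029 and 0.029 m); the robot touches nothing.
It fails at once if the tray tilts more than 0.25 rad (angle between tray's own z axis and vertical above 0.25 rad).
It fails at once if a bush topples (tilts more than 0.6 rad) (angle between any of bush0, bush1's own z axis and vertical above 0.6 rad).
It fails at once if the tray is rammed against the riser or its buffer with more than 25 N (contact force between tray and riser above 25 N).
It fails at once if the spray can, offcut or hammer is moved by more than 30 mm, or the can is knocked over (distance of any of spray, offcut, hammer from where it was at the start of the episode above 0.03 m or angle between spray's own z axis and vertical above 0.5 rad).
It also fails if it takes over 67 s, if anything falls off the work surface, if the arm or the gripper's body presses on something with over 40 N, if the wrist force passes 120 N, or if a joint passes its speed limit or range.

ROBOT

A 6-joint arm with a two-finger parallel gripper is mounted at the origin on the work surface. World frame = base frame: x ahead of the robot, y to its left, z up, the work surface at z = 0. Lengths are in m, angles in rad, forces in N, time in s.
With the tool pointing down it reaches from about 0.225 to 0.875 m from the base axis. Payload 3.4 kg.
Tool frame: the origin (TCP) lies at the very end of the fingers, on their centre line; the grasp point (between the pads) lies manip.grip_point_offset behind it (manip.grip_point_offset is the distance from the TCP to the grasp point, in m); z points along the fingers, y is the line along which they close (so a half turn about z gives the same grasp; the last joint's range is limited). The gripper opens to 85 mm and grips with 20 to 120 N. Pads are 22 mm wide; open, the fingers measure 114 mm over their backs; the gripper's body (76 mm by 85 mm) begins 54 mm behind the grasp point. The pads swing forward as they close: fully open they stand 13 mm farther back than shut.
Start: joints at [1.062, 0.276, 1.505, -0, 1.361, -0.121], TCP at [0.217, 0.532, 0.206] pointing down, gripper open.
Joint ranges: [-2.89, 2.89], [-0.75, 2.08], [0.22, 2.7], [-1.18, 4.32], [0.11, 2.71], [-2.7, 2.7]. Speed limits (rad/s): [2.57, 2.57, 3.14, 3.14, 3.14, 3.14].

INTERFACE

Orientations are given as a unit quaternion [w, x, y, z].
In Python, from rig import manip gives the robot as it stands.
- The arm moves only by the shell command python3 -m pendant 'ROWS' [FORCE]. ROWS is JSON, a list of rows, each an object of numbers: "jaw": the opening, from -1 (shut) to 1 (fully open); "tx", "ty", "tz": the shift along the world's x, y, z in cm; "ax", "ay", "az": the turn, a rotation vector about the world's x, y, z in degrees. In form: [{"jaw": .., "tx": .., "ty": .., "tz": .., "ax": .., "ay": .., "az": ..}, ...]. A call has 1 to 10 rows; each row is the pose to reach, as a shift and turn from the pose commanded when the call began; what a row does not reach only later rows make up. A row lasts 1/8 s, in which the tool goes at most 62.5 mm and 10.7 degrees, less where a joint would pass 70% of its speed; a pose out of reach is approached as far as the arm can. A call with a gripper value outside its range is refused whole. The fingers move at their own pace and stop on an object; FORCE is the grip in N (left out, the last holds). Time passes only in rows, so rows that repeat a pose let the fingers close. It gives the time, the measured TCP pose, the force, the opening and the grip force at its end, in the units of the state.
- manip.get_state(): the state, without advancing time (a new reading comes with each control period).
- manip.get_image(name): name is "side" or "top"; returns a dict with "pixels" (400x640x3 uint8, blue, green, red), "depth" (400x640 float32, m along the optical axis (not along the pixel's ray), 0 where there is no reading), "fx", "fy", "cx", "cy" (pixels), "pose" (4x4, takes a point from camera to world coordinates). Camera axes: x right, y down, z forward; pixel columns grow to the right and rows downward; lengths in m; the calibration is good to about 2 mm. A picture is of the moment at which its call begins.
- manip.sign_off(): hands the job in; it is judged then, once.
The state is a dict: "clock": time; "qpos": joint angles; "qd": joint speeds; "effort": joint torques, N m; "position": TCP position; "ee_rot": TCP orientation; "contact_force": force on the tool from outside, world axes, zero at the start; "moment": the same for the moment, N m; "width": finger opening in m; "gripper_force": force on a finger pad.
Only numpy, scipy, OpenCV 4.12 (cv2) and the standard library are available. Lean on these libraries where they do the work, as an engineer would, in place of code of your own. Each camera call takes 0.05 s, during which the arm holds its last target. There are 200 camera calls.

## Working session

There is one attempt and no reset: what is moved stays moved. The work goes in short steps, Python scripts to look and compute and a shell command to move; the robot and the scene stay as the last step left them, time stands still between calls to the robot, and variables do not carry over. Pictures are saved under pics/ and viewed, at most 10 in all, crops included, and the job is handed in when it is done.

```bash
mkdir -p pics; ls
python3 - <<'E'
from rig import manip
import cv2,numpy as np,pickle
for n in("top","side"):
    im=manip.get_image(n); pickle.dump(im,open(f"{n}0.pkl","wb")); cv2.imwrite(f"pics/{n}0.png",im["pixels"])
    print(n,im["fx"],im["cx"],im["cy"],np.round(im["pose"],3).tolist())
print(manip.grip_point_offset,manip.get_state())
E
```

```text
pics
top 368.87530830863415 317.7927604349107 202.15035162876458 [[-0.01, -0.975, 0.221, 0.434], [-1.0, 0.011, 0.002, -0.097], [-0.005, -0.221, -0.975, 0.879], [0.0, 0.0, 0.0, 1.0]]
side 431.13346041560544 310.84550804600457 197.0411745837136 [[-0.703, -0.358, 0.615, 0.117], [-0.712, 0.346, -0.611, 0.419], [0.006, -0.867, -0.498, 0.474], [0.0, 0.0, 0.0, 1.0]]
0.0187 {'clock': 0.1, 'qpos': array([ 1.06202521e+00,  2.76562945e-01,  1.50601915e+00, -2.46996468e-05,
        1.36070215e+00, -1.21009599e-01]), 'qd': array([-9.16378741e-04, -2.06288396e-03, -2.99462582e-03,  1.47956526e-03,
        3.73031019e-06,  2.79089546e-04]), 'effort': array([ 3.22815331e-04, -4.17702842e+01, -2.46406800e+01, -1.29529953e-04,
        5.82633729e-03, -2.03147050e-05]), 'position': array([0.21718218, 0.53184761, 0.20550343]), 'ee_rot': array([-2.50471287e-04,  1.92665776e-01,  9.81264074e-01, -8.07949340e-04]), 'contact_force': array([ 0.15084724, -0.01970029, -0.67902789]), 'moment': array([ 0.02305931, -0.02253728, -0.01549155]), 'gripper_force': 0.0, 'width': 0.08533870177745809}
```

View pics/top0.png

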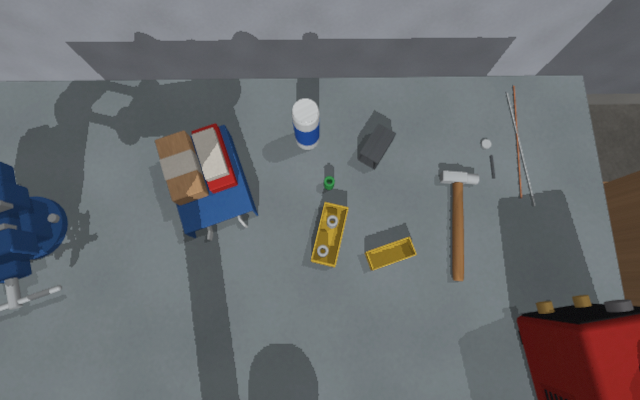

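View pics/side0.png

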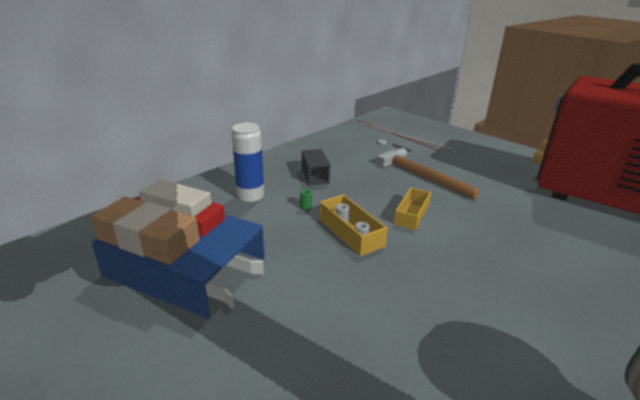

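The top view shows these candidates:
- **Tray:** the yellow tray at (330,235) is larger and holds two steel bushes at (332,221) and (322,251). The smaller empty yellow one at (391,254) is the look-alike.
- **Bush look-alike:** the green one at (329,183).
- **Riser:** at (210,180), with its mouth edge at the bottom, about (190,235) to (255,213). The flares are at (210,233) and (243,222).
- **Leave in place:** can at (306,125), offcut at (376,145), hammer at (458,225).

I choose the tray at (330,235). Next I'll check it in a crop and measure.

```bash
cat > h.py <<'E'
import cv2,numpy as np
def world(im):
    d=im["depth"]; v,u=np.mgrid[:d.shape[0],:d.shape[1]]
    P=np.stack([(u-im["cx"])/im["fx"]*d,(v-im["cy"])/im["fy"]*d,d],-1)
    return P@im["pose"][:3,:3].T+im["pose"][:3,3]
def ray(im,uv,z):
    uv=np.atleast_2d(uv).astype(float); T=im["pose"]
    r=np.c_[(uv[:,0]-im["cx"])/im["fx"],(uv[:,1]-im["cy"])/im["fy"],np.ones(len(uv))]@T[:3,:3].T
    return T[:3,3]+r*((z-T[2,3])/r[:,2])[:,None]
def hsv(im): return cv2.cvtColor(im["pixels"],cv2.COLOR_BGR2HSV)
def rect(P):
    (c,s,a)=cv2.minAreaRect((P[:,:2]*1000).astype(np.float32)); 
    b=cv2.boxPoints((c,s,a)); e=[b[1]-b[0],b[2]-b[1]]; l=max(e,key=np.linalg.norm)
    return np.round(c,1),np.round(s,1),round(np.degrees(np.arctan2(l[1],l[0]))%180,1),np.round(b,1).tolist()
def blobs(m,amin=100):
    n,l,s,c=cv2.connectedComponentsWithStats(m.astype(np.uint8)); return [(l==i) for i in range(1,n) if s[i,4]>amin]
E
python3 - <<'E'
import pickle
from h import *
for n in("top","side"):
    im=pickle.load(open(f"{n}0.pkl","rb")); H=hsv(im); W=world(im)
    h,s,v=H[...,0],H[...,1],H[...,2]
    y=(h>18)&(h<35)&(s>130)&(v>60)
    for b in blobs(y):
        P=W[b]; print(n,"yellow",b.sum(),np.round(np.argwhere(b).mean(0)[::-1]),"zmax",np.percentile(P[:,2],98).round(4),"rect z>34",rect(P[P[:,2]>.034]))
        cs=cv2.findContours(b.astype(np.uint8),0,1)[0]; C=max(cs,key=cv2.contourArea)[:,0]
        if n=="top": print("  rim plane",rect(ray(im,C,.042)))
    bl=(h>100)&(h<125)&(s>120)
    for b in blobs(bl,300):
        P=W[b]; k=(P[:,2]>.066)&(P[:,2]<.077)
        print(n,"blue",b.sum(),np.argwhere(b).mean(0)[::-1].round(),"z",np.percentile(P[:,2],[5,50,95]).round(3),rect(P[k]) if k.sum()>50 else"")
im=pickle.load(open("top0.pkl","rb"))
a=cv2.resize(im["pixels"][190:280,290:430],None,fx=4,fy=4,interpolation=2); b=cv2.resize(im["pixels"][110:250,140:270],None,fx=2.57,fy=2.57,interpolation=2)[:360]
b=cv2.copyMakeBorder(b,0,360-b.shape[0],0,0,0)[:, :240] if 0 else b
a=cv2.resize(a,(560,360)); b=cv2.resize(im["pixels"][185:245,175:270],(456,288),interpolation=2)
c=np.zeros((600,560,3),np.uint8); c[:360]=a; c[360:,:380]=b[:240,:380]; cv2.imwrite("pics/crop1.png",c)
E
```

```text
top yellow 1282 [329. 234.] zmax 0.0431 rect z>34 (array([ 526.8, -114.7]), array([ 57.8, 189.4]), np.float32(166.1), [[428.0, -119.9000015258789], [611.7999877929688, -165.5], [625.7000122070312, -109.4000015258789], [441.79998779296875, -63.900001525878906]])
  rim plane (array([ 550.2, -120.5]), array([ 57.5, 141.2]), np.float32(166.1), [[474.79998779296875, -131.5], [611.7999877929688, -165.5], [625.7000122070312, -109.5999984741211], [488.6000061035156, -75.5999984741211]])
top yellow 933 [390. 253.] zmax 0.0332 rect z>34 (array([ 487.1, -199.9]), array([ 40.4, 228.3]), np.float32(107.5), [[433.6000061035156, -97.0999984741211], [502.1000061035156, -314.8999938964844], [540.5999755859375, -302.79998779296875], [472.1000061035156, -85.0]])
  rim plane (array([ 504.5, -257.2]), array([ 43.5, 109. ]), np.float32(108.5), [[466.6000061035156, -212.39999389648438], [501.1000061035156, -315.79998779296875], [542.2999877929688, -302.1000061035156], [507.79998779296875, -198.60000610351562]])
top yellow 165 [582. 301.] zmax 0.0863 rect z>34 (array([ 408.7, -381.1]), array([569.6,  23.1])
[... 1761 characters left out ...]
loat32(133.6), [[31.899999618530273, 337.6000061035156], [557.2999877929688, -214.10000610351562], [642.7000122070312, -132.6999969482422], [117.30000305175781, 418.8999938964844]])
side blue 889 [249. 170.] z [0.041 0.076 0.11 ] (array([780.8, -60.9]), array([56.6, 22.5]), np.float32(64.8), [[758.5, -81.69999694824219], [778.9000244140625, -91.30000305175781], [803.0, -40.099998474121094], [782.7000122070312, -30.5]])
side blue 6827 [183. 265.] z [0.01  0.065 0.073] (array([677.9, 163.5]), array([219.4, 160.1]), np.float32(19.8), [[547.5999755859375, 201.6999969482422], [601.7999877929688, 51.099998474121094], [808.2000122070312, 125.30000305175781], [754.0999755859375, 275.8999938964844]])
```

View pics/crop1.png

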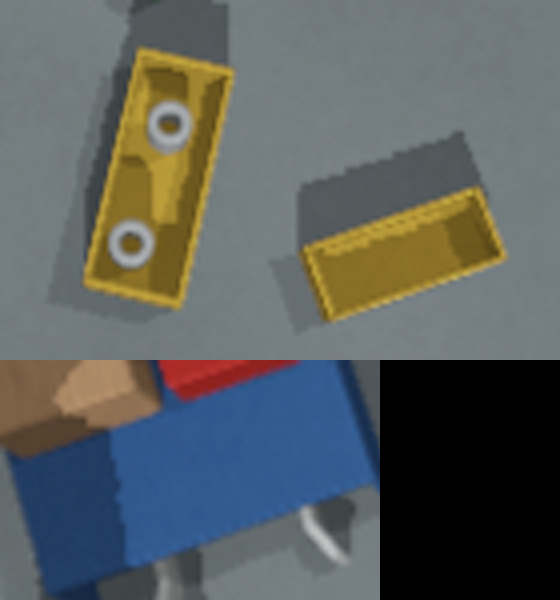

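The crop confirms the choice: the upper-left tray is the larger one (140 x 58 against 109 x 43). Its two grey bushes stand upright at crop pixels (170,125) and (130,243). The lower crop shows the riser's mouth edge with both flares. 

- **Tray:** (0.550, -0.1205), long axis at -13.9°.
- **Mouth:** (0.575, 0.126), yaw 19.75°.
- **Turns needed:** the tool's y axis is at 67.8° and needs 76.1°, so +8.3°. The tray then needs +33.6° to line up with the riser.

```bash
python3 -m pendant '[{"jaw":1,"tx":5,"ty":-9,"az":2},{"jaw":1,"tx":8,"ty":-15,"az":4},{"jaw":1,"tx":11,"ty":-21,"az":6},{"jaw":1,"tx":14,"ty":-27,"az":8.3},{"jaw":1,"tx":17,"ty":-33,"az":8.3},{"jaw":1,"tx":20,"ty":-39,"az":8.3},{"jaw":1,"tx":23,"ty":-45,"az":8.3},{"jaw":1,"tx":26,"ty":-51,"az":8.3},{"jaw":1,"tx":30,"ty":-58,"az":8.3},{"jaw":1,"tx":33.3,"ty":-65.2,"az":8.3}]' 40
cat > st.py <<'E'
from rig import manip
import numpy as np
s=manip.get_state(); q=s["ee_rot"]; w,x,y,z=q
print(round(s["clock"],2),"pos mm",np.round(s["position"]*1000,1),"tool y deg",np.degrees(np.arctan2(1-2*(x*x+z*z),2*(x*y-w*z))).round(2),"F",np.round(s["contact_force"],2),"w",s["width"],s["gripper_force"])
E
python3 st.py
```

```text
0.1 pos mm [217.2 531.8 205.5] tool y deg 67.78 F [ 0.15 -0.02 -0.68] w 0.08533870177745809 0.0invalid input at $[0]: expected keys jaw, tx, ty, tz, ax, ay, az
```

```bash
python3 -m pendant '[{"jaw":1,"tx":5,"ty":-9,"tz":0,"ax":0,"ay":0,"az":2},{"jaw":1,"tx":8,"ty":-15,"tz":0,"ax":0,"ay":0,"az":4},{"jaw":1,"tx":11,"ty":-21,"tz":0,"ax":0,"ay":0,"az":6},{"jaw":1,"tx":14,"ty":-27,"tz":0,"ax":0,"ay":0,"az":8.3},{"jaw":1,"tx":17,"ty":-33,"tz":0,"ax":0,"ay":0,"az":8.3},{"jaw":1,"tx":20,"ty":-39,"tz":0,"ax":0,"ay":0,"az":8.3},{"jaw":1,"tx":23,"ty":-45,"tz":0,"ax":0,"ay":0,"az":8.3},{"jaw":1,"tx":26,"ty":-51,"tz":0,"ax":0,"ay":0,"az":8.3},{"jaw":1,"tx":30,"ty":-58,"tz":0,"ax":0,"ay":0,"az":8.3},{"jaw":1,"tx":33.3,"ty":-65.2,"tz":0,"ax":0,"ay":0,"az":8.3}]' 40; python3 st.py
```

```text
clock: 1.35
position: [0.5031, -0.0257, 0.2061]
ee_rot: [-0.0, 0.121, 0.993, 0.0]
contact_force: [1.0, 1.2, 0.3]
width: 0.0855
gripper_force: 0.0
1.35 pos mm [503.1 -25.7 206.1] tool y deg 76.05 F [0.97 1.24 0.34] w 0.08546175116829485 0.0
```

```bash
python3 -m pendant '[{"jaw":1,"tx":0,"ty":0,"tz":0,"ax":0,"ay":0,"az":0},{"jaw":1,"tx":0,"ty":0,"tz":0,"ax":0,"ay":0,"az":0}]'; python3 st.py
```

```text
clock: 1.6
position: [0.5018, -0.0236, 0.2057]
ee_rot: [-0.001, 0.122, 0.993, 0.0]
contact_force: [-0.1, 0.6, 0.4]
width: 0.0853
gripper_force: 0.0
1.6 pos mm [501.8 -23.6 205.7] tool y deg 76.02 F [-0.09  0.56  0.41] w 0.08531242958171317 0.0
```

```bash
python3 -m pendant '[{"jaw":1,"tx":2,"ty":-4,"tz":0,"ax":0,"ay":0,"az":0},{"jaw":1,"tx":4,"ty":-8,"tz":-3,"ax":0,"ay":0,"az":0},{"jaw":1,"tx":4.8,"ty":-9.7,"tz":-7,"ax":0,"ay":0,"az":0},{"jaw":1,"tx":4.8,"ty":-9.7,"tz":-10.5,"ax":0,"ay":0,"az":0},{"jaw":1,"tx":4.8,"ty":-9.7,"tz":-10.5,"ax":0,"ay":0,"az":0},{"jaw":1,"tx":4.8,"ty":-9.7,"tz":-10.5,"ax":0,"ay":0,"az":0}]'; python3 st.py
python3 - <<'E'
from rig import manip
import cv2
a=manip.get_image("top")["pixels"][170:290,260:420];b=manip.get_image("side")["pixels"][150:270,290:450]
cv2.imwrite("pics/pre.png",cv2.resize(cv2.vconcat([a,b]),None,fx=2.4,fy=2.4))
E
```

```text
clock: 2.35
position: [0.5512, -0.1197, 0.1027]
ee_rot: [0.001, 0.12, 0.993, -0.0]
contact_force: [0.3, -0.1, 0.0]
width: 0.0858
gripper_force: 0.0
2.35 pos mm [ 551.2 -119.7  102.7] tool y deg 76.19 F [ 0.32 -0.12  0.04] w 0.08578305218115145 0.0
```

View pics/pre.png

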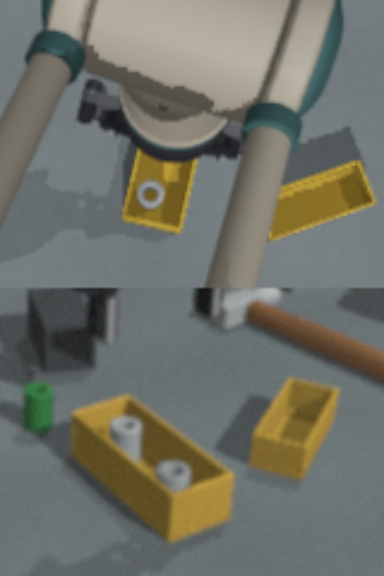

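The crop shows both open fingers straddling the tray, at about (100,310) and (205,300). Both bushes are upright. Descending to grip.

```bash
python3 -m pendant '[{"jaw":1,"tx":0,"ty":0,"tz":-3,"ax":0,"ay":0,"az":0},{"jaw":1,"tx":0,"ty":0,"tz":-5,"ax":0,"ay":0,"az":0},{"jaw":1,"tx":0,"ty":0,"tz":-7,"ax":0,"ay":0,"az":0},{"jaw":1,"tx":0,"ty":0,"tz":-8.5,"ax":0,"ay":0,"az":0},{"jaw":1,"tx":0,"ty":0,"tz":-9.5,"ax":0,"ay":0,"az":0},{"jaw":1,"tx":0,"ty":0,"tz":-9.5,"ax":0,"ay":0,"az":0},{"jaw":1,"tx":0,"ty":0,"tz":-9.5,"ax":0,"ay":0,"az":0}]'; python3 -m pendant '[{"jaw":0.5,"tx":0,"ty":0,"tz":0,"ax":0,"ay":0,"az":0},{"jaw":0.4,"tx":0,"ty":0,"tz":0,"ax":0,"ay":0,"az":0},{"jaw":0.3,"tx":0,"ty":0,"tz":0,"ax":0,"ay":0,"az":0},{"jaw":0.2,"tx":0,"ty":0,"tz":0,"ax":0,"ay":0,"az":0},{"jaw":0.1,"tx":0,"ty":0,"tz":0,"ax":0,"ay":0,"az":0},{"jaw":-1,"tx":0,"ty":0,"tz":0,"ax":0,"ay":0,"az":0},{"jaw":-1,"tx":0,"ty":0,"tz":0,"ax":0,"ay":0,"az":0},{"jaw":-1,"tx":0,"ty":0,"tz":0,"ax":0,"ay":0,"az":0}]' 40
```

```text
clock: 3.32
position: [0.5511, -0.121, 0.0069]
ee_rot: [0.001, 0.121, 0.993, -0.0]
contact_force: [-0.2, -0.4, -0.4]
width: 0.0854
gripper_force: 0.0
clock: 4.32
position: [0.5508, -0.1208, 0.0071]
ee_rot: [0.0, 0.121, 0.993, -0.0]
contact_force: [-1.7, 1.0, 6.0]
width: 0.0564
gripper_force: 42.4
```

```bash
python3 -m pendant '[{"jaw":-1,"tx":0,"ty":0,"tz":0.5,"ax":0,"ay":0,"az":0},{"jaw":-1,"tx":0,"ty":0,"tz":1.5,"ax":0,"ay":0,"az":0},{"jaw":-1,"tx":0,"ty":0,"tz":2.7,"ax":0,"ay":0,"az":0},{"jaw":-1,"tx":0,"ty":0,"tz":3.6,"ax":0,"ay":0,"az":0},{"jaw":-1,"tx":0,"ty":0,"tz":4,"ax":0,"ay":0,"az":0},{"jaw":-1,"tx":0,"ty":0,"tz":4,"ax":0,"ay":0,"az":0},{"jaw":-1,"tx":0,"ty":0,"tz":4,"ax":0,"ay":0,"az":0}]'; python3 st.py
python3 - <<'E'
from rig import manip
import cv2
cv2.imwrite("pics/lift.png",cv2.resize(manip.get_image("side")["pixels"][130:290,270:450],None,fx=3,fy=3))
E
```

```text
clock: 5.2
position: [0.5502, -0.1207, 0.0461]
ee_rot: [-0.0, 0.121, 0.993, 0.0]
contact_force: [-0.2, 0.2, -5.3]
width: 0.0566
gripper_force: 43.9
5.2 pos mm [ 550.2 -120.7   46.1] tool y deg 76.08 F [-0.23  0.16 -5.28] w 0.05659887328900668 43.89162361621857
```

View pics/lift.png

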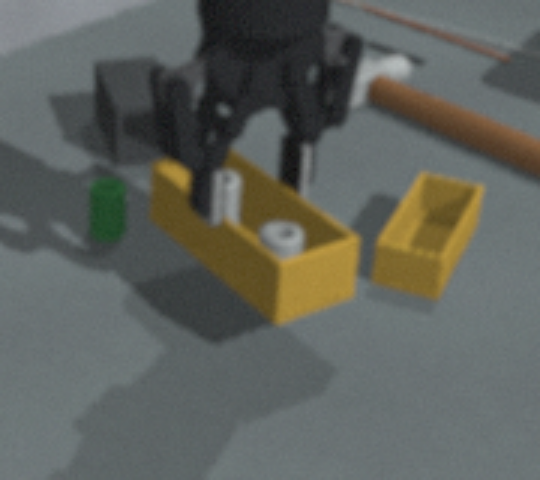

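The tray hangs level about 40 mm up in the pads, with both bushes upright at (228,195) and (282,240). The load reads 5.3 N, as expected. Carrying it to the mouth.

```bash
python3 -m pendant '[{"jaw":-1,"tx":-0.2,"ty":0.7,"tz":0,"ax":0,"ay":0,"az":1},{"jaw":-1,"tx":-0.7,"ty":2.2,"tz":0,"ax":0,"ay":0,"az":3.5},{"jaw":-1,"tx":-1.4,"ty":4.6,"tz":0,"ax":0,"ay":0,"az":7.2},{"jaw":-1,"tx":-2.3,"ty":7.6,"tz":0,"ax":0,"ay":0,"az":11.9},{"jaw":-1,"tx":-3.2,"ty":10.7,"tz":0,"ax":0,"ay":0,"az":16.8},{"jaw":-1,"tx":-4.1,"ty":13.8,"tz":0,"ax":0,"ay":0,"az":21.6},{"jaw":-1,"tx":-5,"ty":16.6,"tz":0,"ax":0,"ay":0,"az":26},{"jaw":-1,"tx":-5.8,"ty":19,"tz":0,"ax":0,"ay":0,"az":29.8},{"jaw":-1,"tx":-6.3,"ty":20.7,"tz":0,"ax":0,"ay":0,"az":32.4},{"jaw":-1,"tx":-6.5,"ty":21.4,"tz":0,"ax":0,"ay":0,"az":33.6}]'; python3 -m pendant '[{"jaw":-1,"tx":0,"ty":0,"tz":0,"ax":0,"ay":0,"az":0},{"jaw":-1,"tx":0,"ty":0,"tz":0,"ax":0,"ay":0,"az":0},{"jaw":-1,"tx":0,"ty":0,"tz":0,"ax":0,"ay":0,"az":0}]'; python3 st.py
python3 - <<'E'
from rig import manip
from h import *
im=manip.get_image("side"); cv2.imwrite("pics/carry.png",cv2.resize(im["pixels"][130:330,90:360],None,fx=2.9,fy=2.9))
E
```

```text
clock: 6.5
position: [0.4849, 0.0943, 0.0464]
ee_rot: [-0.0, -0.172, 0.985, 0.0]
contact_force: [1.0, 0.4, -4.3]
width: 0.0566
gripper_force: 44.0
clock: 6.88
position: [0.4859, 0.0925, 0.0463]
ee_rot: [0.0, -0.17, 0.985, -0.0]
contact_force: [-0.8, 0.6, -5.4]
width: 0.0565
gripper_force: 44.0
6.88 pos mm [485.9  92.5  46.3] tool y deg 109.62 F [-0.76  0.6  -5.42] w 0.056511176609835 44.02830719947815
```

View pics/carry.png

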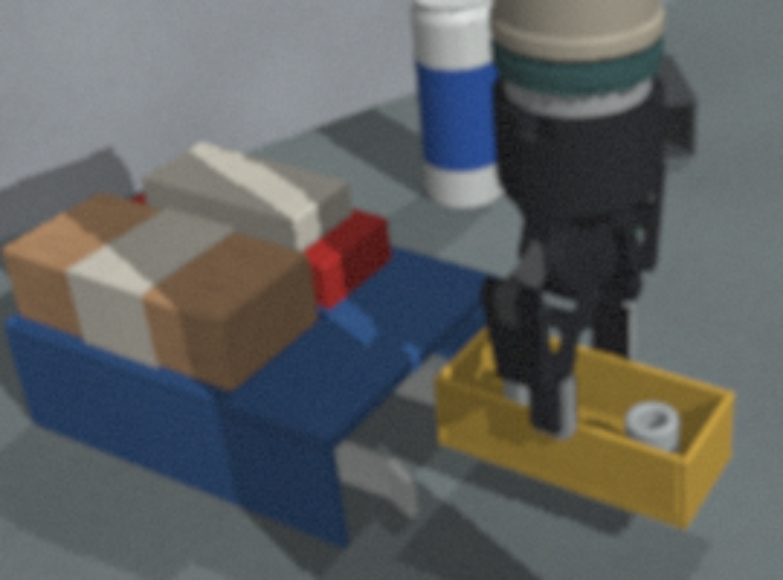

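The tray is held level at the mouth, with its near end at about (440,400) in the crop and the flares at (405,490) and (425,370). Measuring the alignment before lowering.

```bash
cat > tr.py <<'E'
from rig import manip
from h import *
import sys
zt=float(sys.argv[1]); a=np.radians(19.75); R=np.array([[np.cos(a),np.sin(a)],[-np.sin(a),np.cos(a)]]); M=np.array([574.8,125.8])
im=manip.get_image("side"); H=hsv(im); W=world(im); y=(H[...,0]>15)&(H[...,0]<38)&(H[...,1]>110)&(H[...,2]>50)
y=y&(np.linalg.norm(W-im["pose"][:3,3],axis=-1)>.1)&(W[...,1]>-.05)&(abs(W[...,2]-zt)<.006)
P=(W[y][:,:2]*1000-M)@R.T
c,s,ang=cv2.minAreaRect(P.astype(np.float32)); print("riser frame from mouth: c",np.round(c,1),"size",np.round(s,1),"ang",round(ang,2),"n",len(P), "x range",np.percentile(P[:,0],[.5,99.5]).round(1),"y",np.percentile(P[:,1],[.5,99.5]).round(1))
s=manip.get_state(); print("tcp",((s["position"][:2]*1000-M)@R.T).round(1), s["position"][2].round(4))
E
python3 tr.py .081
```

```text
riser frame from mouth: c [ 7.9 16.7] size [352.1  70.2] ang 7.59 n 856 x range [-164.2   66.6] y [-30.4  40.6]
tcp [-95.   -1.1] 0.0463
```

```bash
sed -i 's/^c,s,ang/P=P[(P[:,0]<-5)\&(abs(P[:,1])<45)]\nc,s,ang/' tr.py; python3 tr.py .081
```

```text
riser frame from mouth: c [-94.4   4.4] size [140.1  70.5] ang 0.09 n 861 x range [-164.   -24.8] y [-30.6  33.7]
tcp [-95.  -1.] 0.0463
```

```bash
python3 -m pendant '[{"jaw":-1,"tx":0,"ty":0.1,"tz":-0.6,"ax":0,"ay":0,"az":0},{"jaw":-1,"tx":0,"ty":0.1,"tz":-1.5,"ax":0,"ay":0,"az":0},{"jaw":-1,"tx":0,"ty":0.1,"tz":-2.4,"ax":0,"ay":0,"az":0},{"jaw":-1,"tx":0,"ty":0.1,"tz":-3.2,"ax":0,"ay":0,"az":0},{"jaw":-1,"tx":0,"ty":0.1,"tz":-3.6,"ax":0,"ay":0,"az":0},{"jaw":-1,"tx":0,"ty":0.1,"tz":-3.75,"ax":0,"ay":0,"az":0},{"jaw":-1,"tx":0,"ty":0.1,"tz":-3.75,"ax":0,"ay":0,"az":0},{"jaw":-1,"tx":0,"ty":0.1,"tz":-3.75,"ax":0,"ay":0,"az":0}]'; python3 tr.py .042
```

```text
clock: 8.02
position: [0.4858, 0.0943, 0.0091]
ee_rot: [0.0, -0.171, 0.985, 0.0]
contact_force: [-0.3, 0.9, -4.4]
width: 0.0562
gripper_force: 44.0
riser frame from mouth: c [-93.8   5.6] size [139.9  70.6] ang 0.25 n 940 x range [-163.5  -24.7] y [-29.  32.]
tcp [-94.4   0.4] 0.0091
```

Centred, and about 2 mm above the bench. Sliding in 52 mm along the riser axis.

```bash
python3 -m pendant '[{"jaw":-1,"tx":0.2,"ty":0.07,"tz":0,"ax":0,"ay":0,"az":0},{"jaw":-1,"tx":0.7,"ty":0.25,"tz":0,"ax":0,"ay":0,"az":0},{"jaw":-1,"tx":1.3,"ty":0.47,"tz":0,"ax":0,"ay":0,"az":0},{"jaw":-1,"tx":2,"ty":0.72,"tz":0,"ax":0,"ay":0,"az":0},{"jaw":-1,"tx":2.7,"ty":0.97,"tz":0,"ax":0,"ay":0,"az":0},{"jaw":-1,"tx":3.4,"ty":1.22,"tz":0,"ax":0,"ay":0,"az":0},{"jaw":-1,"tx":4.1,"ty":1.47,"tz":0,"ax":0,"ay":0,"az":0},{"jaw":-1,"tx":4.6,"ty":1.65,"tz":0,"ax":0,"ay":0,"az":0},{"jaw":-1,"tx":4.9,"ty":1.76,"tz":0,"ax":0,"ay":0,"az":0},{"jaw":-1,"tx":4.9,"ty":1.76,"tz":0,"ax":0,"ay":0,"az":0}]'; python3 tr.py .043
```

```text
clock: 9.32
position: [0.5346, 0.1118, 0.0088]
ee_rot: [-0.0, -0.171, 0.985, 0.0]
contact_force: [0.6, 0.4, -5.8]
width: 0.0567
gripper_force: 44.0
riser frame from mouth: c [-58.8   5.9] size [107.2  71.2] ang 0.08 n 622 x range [-111.8   -5.8] y [-29.3  34.6]
tcp [-42.9   0.5] 0.0088
```

```bash
python3 -m pendant '[{"jaw":-1,"tx":0,"ty":0,"tz":-0.1,"ax":0,"ay":0,"az":0},{"jaw":-1,"tx":0,"ty":0,"tz":-0.2,"ax":0,"ay":0,"az":0},{"jaw":-1,"tx":0,"ty":0,"tz":-0.2,"ax":0,"ay":0,"az":0},{"jaw":-1,"tx":0,"ty":0,"tz":-0.2,"ax":0,"ay":0,"az":0}]'
```

```text
clock: 9.88
position: [0.5342, 0.1117, 0.0072]
ee_rot: [-0.0, -0.171, 0.985, 0.0]
contact_force: [-3.7, -0.6, 1.2]
width: 0.0561
gripper_force: 44.6
```

```bash
python3 -m pendant '[{"jaw":0.4,"tx":0,"ty":0,"tz":0,"ax":0,"ay":0,"az":0},{"jaw":0.6,"tx":0,"ty":0,"tz":0,"ax":0,"ay":0,"az":0},{"jaw":0.8,"tx":0,"ty":0,"tz":0,"ax":0,"ay":0,"az":0},{"jaw":0.8,"tx":0,"ty":0,"tz":0,"ax":0,"ay":0,"az":0},{"jaw":0.8,"tx":0,"ty":0,"tz":0.5,"ax":0,"ay":0,"az":0},{"jaw":0.8,"tx":0,"ty":0,"tz":2,"ax":0,"ay":0,"az":0},{"jaw":0.8,"tx":0,"ty":0,"tz":5,"ax":0,"ay":0,"az":0},{"jaw":0.8,"tx":0,"ty":0,"tz":8,"ax":0,"ay":0,"az":0},{"jaw":0.8,"tx":0,"ty":0,"tz":9,"ax":0,"ay":0,"az":0},{"jaw":0.8,"tx":0,"ty":0,"tz":9,"ax":0,"ay":0,"az":0}]'; python3 tr.py .042;python3 - <<'E'
from rig import manip
from h import *
im=manip.get_image("side"); cv2.imwrite("pics/rel.png",cv2.resize(im["pixels"][130:330,90:360],None,fx=2.9,fy=2.9))
E
```

```text
clock: 11.12
position: [0.5349, 0.1118, 0.0977]
ee_rot: [0.001, -0.171, 0.985, -0.0]
contact_force: [0.1, 0.2, -0.9]
width: 0.0768
gripper_force: 0.0
riser frame from mouth: c [-58.9   0.6] size [ 60.1 107.4] ang 89.77 n 672 x range [-112.1   -5.5] y [-28.6  30.5]
tcp [-43.    0.5] 0.0967
```

View pics/rel.png

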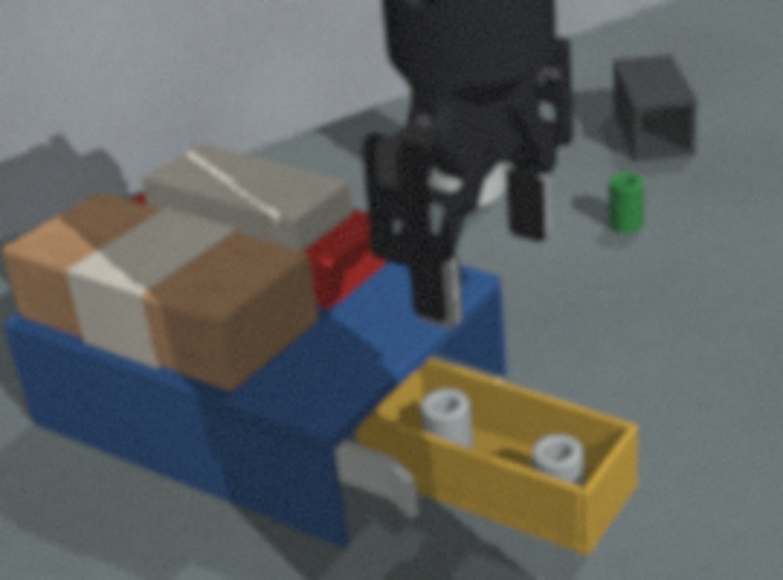

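The tray stands between the rails with both bushes upright at (447,415) and (557,460), and its tail is 112 mm outside the mouth. Next I'll shut the fingers, go behind it and come down.

```bash
python3 -m pendant '[{"jaw":0,"tx":-2,"ty":-0.7,"tz":0,"ax":0,"ay":0,"az":0},{"jaw":-1,"tx":-6,"ty":-2.2,"tz":0,"ax":0,"ay":0,"az":0},{"jaw":-1,"tx":-10.1,"ty":-3.7,"tz":0,"ax":0,"ay":0,"az":0},{"jaw":-1,"tx":-10.1,"ty":-3.7,"tz":0,"ax":0,"ay":0,"az":0},{"jaw":-1,"tx":-10.1,"ty":-3.7,"tz":-2,"ax":0,"ay":0,"az":0},{"jaw":-1,"tx":-10.1,"ty":-3.7,"tz":-4,"ax":0,"ay":0,"az":0},{"jaw":-1,"tx":-10.1,"ty":-3.7,"tz":-6,"ax":0,"ay":0,"az":0},{"jaw":-1,"tx":-10.1,"ty":-3.7,"tz":-7.9,"ax":0,"ay":0,"az":0},{"jaw":-1,"tx":-10.1,"ty":-3.7,"tz":-7.9,"ax":0,"ay":0,"az":0},{"jaw":-1,"tx":-10.1,"ty":-3.7,"tz":-7.9,"ax":0,"ay":0,"az":0}]'; python3 st.py; python3 tr.py .042
```

```text
clock: 12.48
position: [0.4343, 0.0749, 0.0179]
ee_rot: [0.0, -0.171, 0.985, 0.0]
contact_force: [0.7, 0.2, 0.6]
width: -0.0001
gripper_force: 0.0
12.47 pos mm [434.3  74.9  17.9] tool y deg 109.69 F [0.74 0.18 0.56] w -6.325496927152478e-05 0.0
riser frame from mouth: c [-58.6   0.6] size [ 60.3 106.8] ang 89.83 n 654 x range [-111.9   -5.6] y [-28.9  30.5]
tcp [-149.3   -0.5] 0.0182
```

```bash
python3 -m pendant '[{"jaw":-1,"tx":0.9,"ty":0.35,"tz":0,"ax":0,"ay":0,"az":0},{"jaw":-1,"tx":1.8,"ty":0.69,"tz":0,"ax":0,"ay":0,"az":0},{"jaw":-1,"tx":2.2,"ty":0.83,"tz":0,"ax":0,"ay":0,"az":0},{"jaw":-1,"tx":2.6,"ty":0.98,"tz":0,"ax":0,"ay":0,"az":0},{"jaw":-1,"tx":3,"ty":1.12,"tz":0,"ax":0,"ay":0,"az":0},{"jaw":-1,"tx":3.4,"ty":1.26,"tz":0,"ax":0,"ay":0,"az":0},{"jaw":-1,"tx":3.8,"ty":1.4,"tz":0,"ax":0,"ay":0,"az":0},{"jaw":-1,"tx":4.2,"ty":1.55,"tz":0,"ax":0,"ay":0,"az":0},{"jaw":-1,"tx":4.2,"ty":1.55,"tz":0,"ax":0,"ay":0,"az":0}]'; python3 tr.py .042
python3 -m pendant '[{"jaw":-1,"tx":0.4,"ty":0.14,"tz":0,"ax":0,"ay":0,"az":0},{"jaw":-1,"tx":0.8,"ty":0.28,"tz":0,"ax":0,"ay":0,"az":0},{"jaw":-1,"tx":1.2,"ty":0.43,"tz":0,"ax":0,"ay":0,"az":0},{"jaw":-1,"tx":1.6,"ty":0.57,"tz":0,"ax":0,"ay":0,"az":0},{"jaw":-1,"tx":2,"ty":0.71,"tz":0,"ax":0,"ay":0,"az":0},{"jaw":-1,"tx":2.4,"ty":0.86,"tz":0,"ax":0,"ay":0,"az":0}]'; python3 tr.py .042
```

```text
clock: 13.65
position: [0.476, 0.0904, 0.0178]
ee_rot: [0.0, -0.171, 0.985, 0.0]
contact_force: [-0.7, -0.3, 0.1]
width: -0.0002
gripper_force: 0.0
riser frame from mouth: c [-58.7   1.6] size [ 58.7 107.2] ang 89.27 n 503 x range [-112.    -5.6] y [-27.7  30.6]
tcp [-1.053e+02  1.000e-01] 0.0178
clock: 14.45
position: [0.4998, 0.099, 0.0178]
ee_rot: [-0.0, -0.171, 0.985, 0.0]
contact_force: [0.5, -0.3, 0.1]
width: 0.0002
gripper_force: 0.0
riser frame from mouth: c [-58.9   0.8] size [107.5  60.8] ang 0.75 n 526 x range [-112.1   -5.8] y [-28.7  30.5]
tcp [-78.8  -0. ] 0.0179
```

Run:
```python
from rig import manip
from h import *
im=manip.get_image("side"); cv2.imwrite("pics/push1.png",cv2.resize(im["pixels"][130:330,90:360],None,fx=2.9,fy=2.9))
```

```text
(no output)
```

View pics/push1.png

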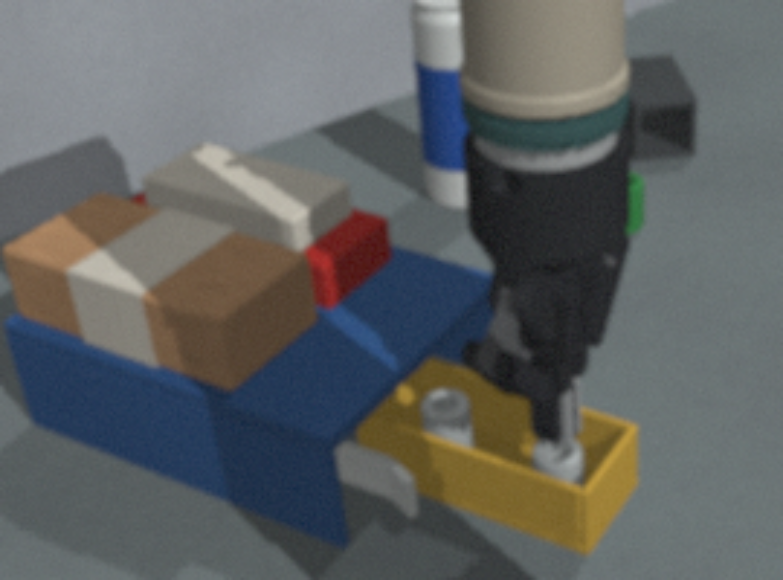

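The picture contradicts the numbers. The tray hasn't moved, its tail is still at (610,490), yet the finger tips appear over the rear bush at (555,440), with no contact force. I'll measure the true tip height by depth before moving anything.

```bash
python3 st.py
python3 - <<'E'
from rig import manip
from h import *
a=np.radians(19.75); R=np.array([[np.cos(a),np.sin(a)],[-np.sin(a),np.cos(a)]]); M=np.array([574.8,125.8])
for n in("side",):
    im=manip.get_image(n); W=world(im)*1000
    for v in range(256,300,4):
        print(v,[ (u,*( (W[v,u,:2]-M)@R.T).round().astype(int),int(W[v,u,2])) for u in (274,278,282,286,290,296)])
    print([((W[v,u,:2]-M)@R.T).round().tolist()+[W[v,u,2].round()] for u,v in ((300,284),(292,318),(285,290))])
E
```

```text
14.55 pos mm [500.2  99.   17.9] tool y deg 109.69 F [ 0.93 -0.12 -0.25] w 3.020284105945626e-05 0.0
256 [(274, np.int64(-74), np.int64(10), 94), (278, np.int64(-78), np.int64(6), 93), (282, np.int64(-90), np.int64(15), 104), (286, np.int64(-90), np.int64(4), 96), (290, np.int64(-91), np.int64(-6), 89), (296, np.int64(-44), np.int64(-114), -1)]
260 [(274, np.int64(-91), np.int64(38), 113), (278, np.int64(-85), np.int64(18), 97), (282, np.int64(-91), np.int64(17), 98), (286, np.int64(-91), np.int64(6), 90), (290, np.int64(-40), np.int64(-99), 0), (296, np.int64(-50), np.int64(-103), 0)]
264 [(274, np.int64(-91), np.int64(38), 106), (278, np.int64(-90), np.int64(27), 98), (282, np.int64(-88), np.int64(13), 87), (286, np.int64(-93), np.int64(9), 86), (290, np.int64(-46), np.int64(-87), 1), (296, np.int64(-55), np.int64(-93), 0)]
268 [(274, np.int64(-90), np.int64(37), 99), (278, np.int64(-91), np.int64(28), 92), (282, np.int64(-85), np.int64(7), 75), (286, np.int64(-89), np.int64(3), 73), (290, np.int64(-51), np.int64(-78), 0), (296, np.int64(-60), np.int64(-83), 0)]
272 [(274, np.int64
[... 1094 characters left out ...]
int64(-92), np.int64(9), 41), (290, np.int64(-95), np.int64(3), 38), (296, np.int64(-91), np.int64(-24), 14)]
292 [(274, np.int64(-76), np.int64(18), 34), (278, np.int64(-84), np.int64(20), 39), (282, np.int64(-90), np.int64(18), 40), (286, np.int64(-94), np.int64(14), 38), (290, np.int64(-96), np.int64(4), 31), (296, np.int64(-109), np.int64(10), 41)]
296 [(274, np.int64(-82), np.int64(28), 37), (278, np.int64(-89), np.int64(29), 41), (282, np.int64(-96), np.int64(28), 43), (286, np.int64(-94), np.int64(14), 30), (290, np.int64(-96), np.int64(5), 23), (296, np.int64(-111), np.int64(14), 37)]
[[-97.0, -26.0, np.float64(24.0)], [-111.0, 29.0, np.float64(7.0)], [-92.0, 14.0, np.float64(41.0)]]
```

```bash
python3 -m pendant '[{"jaw":-1,"tx":0,"ty":0,"tz":1,"ax":0,"ay":0,"az":0},{"jaw":-1,"tx":0,"ty":0,"tz":3,"ax":0,"ay":0,"az":0},{"jaw":-1,"tx":0,"ty":0,"tz":5,"ax":0,"ay":0,"az":0},{"jaw":-1,"tx":0,"ty":0,"tz":6,"ax":0,"ay":0,"az":0},{"jaw":-1,"tx":0,"ty":0,"tz":6,"ax":0,"ay":0,"az":0},{"jaw":-1,"tx":0,"ty":0,"tz":6,"ax":0,"ay":0,"az":0}]'
python3 - <<'E'
from rig import manip
from h import *
a=np.radians(19.75); R=np.array([[np.cos(a),np.sin(a)],[-np.sin(a),np.cos(a)]]); 
im=manip.get_image("side"); W=world(im)*1000; s=manip.get_state(); t=s["position"]*1000
D=(W[...,:2]-t[:2])@R.T
k=(abs(D[...,0])<14)&(abs(D[...,1])<18)&(W[...,2]>50)&(W[...,2]<t[2]+60)
print(t.round(1),k.sum(),np.percentile(W[k][:,2],[0,1,5,20]).round(1))
T=np.linalg.inv(im["pose"]); p=T[:3,:3]@s["position"]+T[:3,3]; print("tcp px",im["fx"]*p[0]/p[2]+im["cx"],im["fy"]*p[1]/p[2]+im["cy"])
cv2.imwrite("pics/up.png",cv2.resize(im["pixels"][130:330,90:360],None,fx=2.9,fy=2.9))
E
```

```text
clock: 15.35
position: [0.4989, 0.0988, 0.0773]
ee_rot: [-0.001, -0.171, 0.985, 0.0]
contact_force: [-0.7, -0.9, 0.6]
width: 0.0002
gripper_force: 0.0
[498.8  98.8  77.2] 312 [102.8 103.5 106.2 113. ]
tcp px 281.60218741726624 263.31692038414576
```

View pics/up.png

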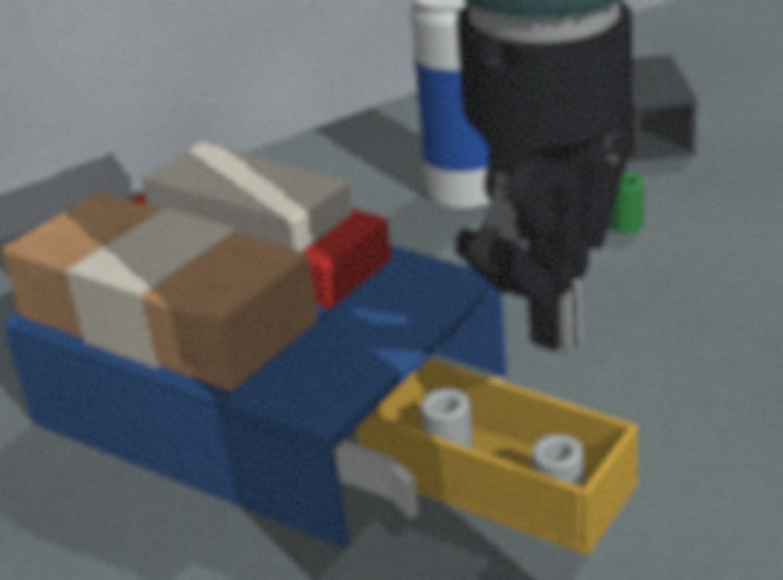

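The fingers are clear and both bushes are still upright at (447,415) and (557,460). Depth puts the shut tips at about 103 mm when the TCP reads 77 mm. So the shut tips sit about 26 mm above the nominal TCP, and they passed over the tray without touching it. I'll go back behind the tray and come down to TCP z = 6 mm, which puts the tips at about 32 mm, below the 42 mm rim, with the gripper body still above the roof.

```bash
python3 -m pendant '[{"jaw":-1,"tx":-3,"ty":-1.1,"tz":0,"ax":0,"ay":0,"az":0},{"jaw":-1,"tx":-6.6,"ty":-2.4,"tz":0,"ax":0,"ay":0,"az":0},{"jaw":-1,"tx":-6.6,"ty":-2.4,"tz":0,"ax":0,"ay":0,"az":0},{"jaw":-1,"tx":-6.6,"ty":-2.4,"tz":-3,"ax":0,"ay":0,"az":0},{"jaw":-1,"tx":-6.6,"ty":-2.4,"tz":-5,"ax":0,"ay":0,"az":0},{"jaw":-1,"tx":-6.6,"ty":-2.4,"tz":-6.5,"ax":0,"ay":0,"az":0},{"jaw":-1,"tx":-6.6,"ty":-2.4,"tz":-7.2,"ax":0,"ay":0,"az":0},{"jaw":-1,"tx":-6.6,"ty":-2.4,"tz":-7.2,"ax":0,"ay":0,"az":0}]'
python3 - <<'E'
from rig import manip
from h import *
a=np.radians(19.75); R=np.array([[np.cos(a),np.sin(a)],[-np.sin(a),np.cos(a)]]); 
im=manip.get_image("side"); W=world(im)*1000; s=manip.get_state(); t=s["position"]*1000
D=(W[...,:2]-t[:2])@R.T
k=(abs(D[...,0])<20)&(abs(D[...,1])<20)&(W[...,2]>12)&(W[...,2]<60)
print(t.round(1),k.sum(),"z",np.percentile(W[k][:,2],[0,1,5,20]).round(1),"x",np.percentile(D[k][:,0],[2,98]).round(1),"y",np.percentile(D[k][:,1],[2,98]).round(1))
E
python3 tr.py .042
```

```text
clock: 16.4
position: [0.4338, 0.075, 0.0054]
ee_rot: [-0.0, -0.171, 0.985, 0.0]
contact_force: [0.2, -0.4, -0.2]
width: -0.0003
gripper_force: 0.0
[434.1  75.    5.8] 229 z [29.4 31.2 34.9 40.4] x [-11.1  10.6] y [-5.8 14.2]
riser frame from mouth: c [-58.9   0.8] size [106.7  59.9] ang 0.23 n 617 x range [-112.2   -5.9] y [-28.5  30.5]
tcp [-149.5   -0.3] 0.0061
```

```bash
python3 -m pendant '[{"jaw":-1,"tx":0.9,"ty":0.33,"tz":-0.1,"ax":0,"ay":0,"az":0},{"jaw":-1,"tx":1.8,"ty":0.65,"tz":-0.1,"ax":0,"ay":0,"az":0},{"jaw":-1,"tx":2.2,"ty":0.8,"tz":-0.1,"ax":0,"ay":0,"az":0},{"jaw":-1,"tx":2.5,"ty":0.9,"tz":-0.1,"ax":0,"ay":0,"az":0},{"jaw":-1,"tx":2.8,"ty":1.01,"tz":-0.1,"ax":0,"ay":0,"az":0},{"jaw":-1,"tx":3.1,"ty":1.12,"tz":-0.1,"ax":0,"ay":0,"az":0},{"jaw":-1,"tx":3.4,"ty":1.23,"tz":-0.1,"ax":0,"ay":0,"az":0},{"jaw":-1,"tx":3.7,"ty":1.34,"tz":-0.1,"ax":0,"ay":0,"az":0}]'; python3 tr.py .042
```

```text
clock: 17.5
position: [0.4664, 0.0878, 0.0044]
ee_rot: [-0.004, -0.171, 0.985, 0.0]
contact_force: [-5.2, -1.5, 4.6]
width: -0.0
gripper_force: 3.2
riser frame from mouth: c [-57.8   1.9] size [ 58.6 105.1] ang 89.67 n 450 x range [-108.1   -5.7] y [-27.5  31.2]
tcp [-113.9    0.7] 0.0044
```

```bash
python3 st.py
python3 - <<'E'
from rig import manip
from h import *
im=manip.get_image("side"); cv2.imwrite("pics/push2.png",cv2.resize(im["pixels"][200:330,190:340],None,fx=4.5,fy=4.5,interpolation=2))
E
```

```text
17.55 pos mm [467.4  88.    4.4] tool y deg 109.7 F [-3.84 -0.77  0.83] w -0.0003005440029785959 1.9137637875974178
```

View pics/push2.png

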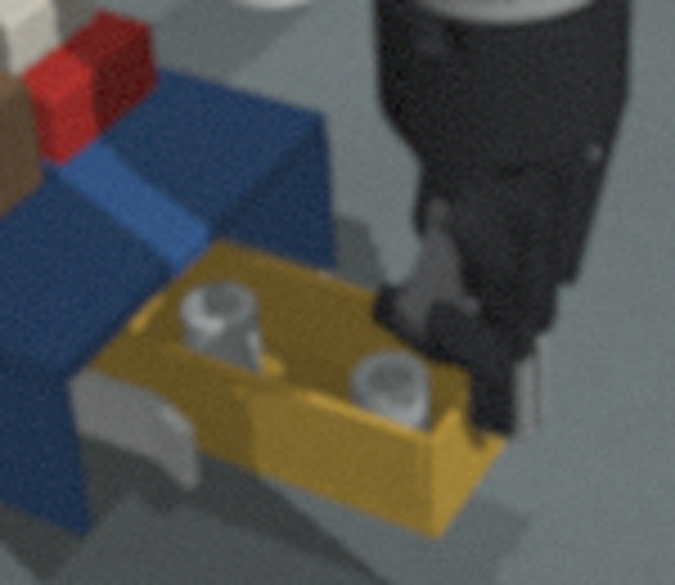

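This shows the shut fingers against the outside of the tray's rear end wall at (490,420). Both bushes are upright at (218,300) and (390,380), and the tray is sliding in straight. That was the tenth picture, so from here I work by numbers.

```bash
python3 -m pendant '[{"jaw":-1,"tx":0.3,"ty":0.1,"tz":0,"ax":0,"ay":0,"az":0},{"jaw":-1,"tx":0.6,"ty":0.21,"tz":0,"ax":0,"ay":0,"az":0},{"jaw":-1,"tx":0.9,"ty":0.31,"tz":0,"ax":0,"ay":0,"az":0},{"jaw":-1,"tx":1.2,"ty":0.41,"tz":0,"ax":0,"ay":0,"az":0},{"jaw":-1,"tx":1.5,"ty":0.52,"tz":0,"ax":0,"ay":0,"az":0}]'; python3 tr.py .042
```

```text
clock: 18.23
position: [0.4858, 0.0936, 0.0047]
ee_rot: [-0.0, -0.171, 0.985, 0.0]
contact_force: [-2.3, -1.2, -2.7]
width: -0.0002
gripper_force: 1.2
riser frame from mouth: c [-51.9   0.9] size [59.6 93.2] ang 89.62 n 325 x range [-92.   -5.3] y [-27.7  30.4]
tcp [-94.   -0.4] 0.0048
```

```bash
python3 -m pendant '[{"jaw":-1,"tx":0.3,"ty":0.11,"tz":0,"ax":0,"ay":0,"az":0},{"jaw":-1,"tx":0.6,"ty":0.22,"tz":0,"ax":0,"ay":0,"az":0},{"jaw":-1,"tx":0.9,"ty":0.33,"tz":0,"ax":0,"ay":0,"az":0},{"jaw":-1,"tx":1.1,"ty":0.4,"tz":0,"ax":0,"ay":0,"az":0},{"jaw":-1,"tx":1.1,"ty":0.4,"tz":0,"ax":0,"ay":0,"az":0}]'; python3 tr.py .042;  python3 - <<'E'
from rig import manip
from h import *
a=np.radians(19.75); R=np.array([[np.cos(a),np.sin(a)],[-np.sin(a),np.cos(a)]]); M=np.array([574.8,125.8])
im=manip.get_image("side"); H=hsv(im); W=world(im)*1000
y=(H[...,0]>15)&(H[...,0]<38)&(H[...,1]>110)&(H[...,2]>50)
P=np.c_[(W[y][:,:2]-M)@R.T,W[y][:,2]]
k=(P[:,0]<-40)&(abs(P[:,1])<34)&(P[:,2]<50); Q=P[k]
# end-wall outer face: hist of x vs y at mid heights
for lo,hi in((8,20),(20,34),(36,46)):
    q=Q[(Q[:,2]>lo)&(Q[:,2]<hi)]
    for yl,yh in((-30,-15),(-15,0),(0,15),(15,32)):
        r=q[(q[:,1]>yl)&(q[:,1]<yh)]; print(lo,yl,len(r),r[:,0].min().round(1) if len(r) else "", np.percentile(r[:,0],10).round(1) if len(r) else "")
E
```

```text
clock: 18.9
position: [0.4971, 0.0976, 0.0049]
ee_rot: [0.0, -0.171, 0.985, 0.0]
contact_force: [-2.6, -1.1, -0.6]
width: 0.0002
gripper_force: 0.8
riser frame from mouth: c [-35.4  15.2] size [52.7 90.9] ang 64.16 n 259 x range [-83.4  -5.1] y [-27.2  30.2]
tcp [-82.6  -0.3] 0.0049
8 -30 30 -50.6 -49.3
8 -15 18 -71.6 -71.5
8 0 27 -71.8 -71.6
8 15 133 -72.2 -71.0
20 -30 10 -51.1 -50.9
20 -15 1 -71.1 -71.1
20 0 37 -85.6 -71.8
20 15 157 -72.2 -71.2
36 -30 0  
36 -15 0  
36 0 26 -86.1 -76.7
36 15 117 -72.4 -71.0
```

The tail's outer face is at -71.7 mm, square across its width and 11 mm ahead of the TCP. Friction is about 2.8 N. There is at least 17 mm of free travel left, and I start feeling after that.

```bash
python3 -m pendant '[{"jaw":-1,"tx":0.28,"ty":0.1,"tz":0,"ax":0,"ay":0,"az":0},{"jaw":-1,"tx":0.56,"ty":0.2,"tz":0,"ax":0,"ay":0,"az":0},{"jaw":-1,"tx":0.84,"ty":0.3,"tz":0,"ax":0,"ay":0,"az":0},{"jaw":-1,"tx":1.13,"ty":0.41,"tz":0,"ax":0,"ay":0,"az":0},{"jaw":-1,"tx":1.4,"ty":0.5,"tz":0,"ax":0,"ay":0,"az":0}]'
for i in 1; do python3 -m pendant '[{"jaw":-1,"tx":0.19,"ty":0.07,"tz":0,"ax":0,"ay":0,"az":0},{"jaw":-1,"tx":0.28,"ty":0.1,"tz":0,"ax":0,"ay":0,"az":0}]'; done
python3 -m pendant '[{"jaw":-1,"tx":0.14,"ty":0.05,"tz":0,"ax":0,"ay":0,"az":0},{"jaw":-1,"tx":0.28,"ty":0.1,"tz":0,"ax":0,"ay":0,"az":0}]'
```

```text
clock: 19.62
position: [0.5091, 0.1022, 0.005]
ee_rot: [-0.001, -0.171, 0.985, -0.0]
contact_force: [-5.5, -1.9, 3.3]
width: -0.0003
gripper_force: 2.7
clock: 19.88
position: [0.5122, 0.1033, 0.005]
ee_rot: [-0.001, -0.171, 0.985, 0.0]
contact_force: [-5.3, -2.1, 3.0]
width: -0.0002
gripper_force: 2.9
clock: 20.12
position: [0.5148, 0.1042, 0.005]
ee_rot: [-0.001, -0.171, 0.985, -0.0]
contact_force: [-5.5, -2.1, 4.0]
width: 0.0003
gripper_force: 2.7
```

Force holds at about 5.7 N over the last 6 mm. That is friction, since the buffer would add about 4 N per step. Feeling onward.

```bash
python3 -m pendant '[{"jaw":-1,"tx":0.14,"ty":0.05,"tz":0,"ax":0,"ay":0,"az":0},{"jaw":-1,"tx":0.28,"ty":0.1,"tz":0,"ax":0,"ay":0,"az":0}]' | grep -E 'pos|contact'
python3 -m pendant '[{"jaw":-1,"tx":0.14,"ty":0.05,"tz":0,"ax":0,"ay":0,"az":0},{"jaw":-1,"tx":0.28,"ty":0.1,"tz":0,"ax":0,"ay":0,"az":0}]'| grep -E 'pos|contact'
python3 tr.py .042
```

```text
position: [0.5176, 0.1052, 0.005]
contact_force: [-5.0, -1.8, 3.4]
position: [0.5204, 0.1062, 0.005]
contact_force: [-5.0, -1.9, 2.9]
riser frame from mouth: c [-35.7  23. ] size [57.6 23. ] ang 29.65 n 171 x range [-53.8  -5.9] y [ 5.4 30. ]
tcp [-57.4  -0.1] 0.005
```

```bash
cat > end.py <<'E'
from rig import manip
from h import *
a=np.radians(19.75); R=np.array([[np.cos(a),np.sin(a)],[-np.sin(a),np.cos(a)]]); M=np.array([574.8,125.8])
im=manip.get_image("side"); H=hsv(im); W=world(im)*1000
y=(H[...,0]>15)&(H[...,0]<38)&(H[...,1]>110)&(H[...,2]>50)
P=np.c_[(W[y][:,:2]-M)@R.T,W[y][:,2]]
q=P[(P[:,0]<-8)&(P[:,0]>-130)&(abs(P[:,1])<36)&(P[:,2]<34)&(P[:,2]>8)]
for yl,yh in((-30,-15),(-15,0),(0,15),(15,25)):
    r=q[(q[:,1]>yl)&(q[:,1]<yh)][:,0]; print(yl,len(r),np.percentile(r,[2,10,50]).round(1) if len(r)>4 else "")
print("near wall y",np.percentile(q[:,1],[90,97]).round(1))
s=manip.get_state(); print("tcp",((s["position"][:2]*1000-M)@R.T).round(1),"F",((s["contact_force"][:2])@R.T).round(2),s["contact_force"][2].round(2))
E
python3 end.py
```

```text
-30 43 [-23.2 -22.6 -17.6]
-15 22 [-46.5 -46.5 -45.8]
0 68 [-57.3 -46.7 -46. ]
15 52 [-46.7 -46.5 -45.9]
near wall y [29.6 30. ]
tcp [-57.3  -0.1] F [-4.62  0.52] 2.93
```

```bash
for i in 1; do python3 -m pendant '[{"jaw":-1,"tx":0.14,"ty":0.05,"tz":0,"ax":0,"ay":0,"az":0},{"jaw":-1,"tx":0.28,"ty":0.1,"tz":0,"ax":0,"ay":0,"az":0}]' | grep -E 'pos|contact'
python3 -m pendant '[{"jaw":-1,"tx":0.14,"ty":0.05,"tz":0,"ax":0,"ay":0,"az":0},{"jaw":-1,"tx":0.28,"ty":0.1,"tz":0,"ax":0,"ay":0,"az":0}]'| grep -E 'pos|contact'; done
```

```text
position: [0.5234, 0.1073, 0.0049]
contact_force: [-4.9, -2.1, 3.9]
position: [0.5262, 0.1083, 0.0049]
contact_force: [-5.1, -1.9, 4.6]
```

```bash
python3 -m pendant '[{"jaw":-1,"tx":0.14,"ty":0.05,"tz":0,"ax":0,"ay":0,"az":0},{"jaw":-1,"tx":0.28,"ty":0.1,"tz":0,"ax":0,"ay":0,"az":0}]' | grep -E 'pos|contact'
python3 -m pendant '[{"jaw":-1,"tx":0.14,"ty":0.05,"tz":0,"ax":0,"ay":0,"az":0},{"jaw":-1,"tx":0.28,"ty":0.1,"tz":0,"ax":0,"ay":0,"az":0}]'| grep -E 'pos|contact'
```

```text
position: [0.529, 0.1093, 0.0049]
contact_force: [-5.3, -2.8, 3.4]
position: [0.5301, 0.1098, 0.0049]
contact_force: [-8.9, -3.9, 7.4]
```

Contact with the buffer: force rose from 5.5 to 9.7 N while the advance shrank to 1.2 mm. Hold and check.

```bash
python3 -m pendant '[{"jaw":-1,"tx":0,"ty":0,"tz":0,"ax":0,"ay":0,"az":0},{"jaw":-1,"tx":0,"ty":0,"tz":0,"ax":0,"ay":0,"az":0}]' | grep -E 'pos|contact';python3 end.py
```

```text
position: [0.5302, 0.1098, 0.0049]
contact_force: [-7.8, -2.8, 6.5]
-30 13 [-12.4 -12.3 -10.3]
-15 22 [-36.5 -36.1 -36. ]
0 72 [-45.9 -36.5 -35.8]
15 50 [-36.8 -36.5 -35.8]
near wall y [29.7 30.3]
tcp [-47.4   0. ] F [-8.11 -0.01] 6.44
```

```bash
python3 -m pendant '[{"jaw":-1,"tx":0.08,"ty":0.03,"tz":0,"ax":0,"ay":0,"az":0},{"jaw":-1,"tx":0.16,"ty":0.06,"tz":0,"ax":0,"ay":0,"az":0},{"jaw":-1,"tx":0.16,"ty":0.06,"tz":0,"ax":0,"ay":0,"az":0}]' | grep -E 'pos|contact';python3 end.py
```

```text
position: [0.5307, 0.1101, 0.0049]
contact_force: [-9.7, -4.3, 8.2]
-30 15 [-12.  -11.7  -9.6]
-15 21 [-36.3 -35.8 -35.4]
0 72 [-45.4 -36.2 -35.1]
15 48 [-36.1 -35.7 -35.1]
near wall y [29.6 30. ]
tcp [-46.8   0.1] F [-10.48  -1.11] 9.11
```

Modelling friction at about 0.6 × (5.2 N + downward push), the spring now carries about 2 N. Free friction of about 3 N will hold that. Backing off slowly.

```bash
python3 -m pendant '[{"jaw":-1,"tx":-0.09,"ty":-0.03,"tz":0,"ax":0,"ay":0,"az":0},{"jaw":-1,"tx":-0.19,"ty":-0.07,"tz":0,"ax":0,"ay":0,"az":0},{"jaw":-1,"tx":-0.28,"ty":-0.1,"tz":0,"ax":0,"ay":0,"az":0},{"jaw":-1,"tx":-0.38,"ty":-0.14,"tz":0,"ax":0,"ay":0,"az":0},{"jaw":-1,"tx":-0.47,"ty":-0.17,"tz":0,"ax":0,"ay":0,"az":0},{"jaw":-1,"tx":-0.6,"ty":-0.21,"tz":0,"ax":0,"ay":0,"az":0},{"jaw":-1,"tx":-0.9,"ty":-0.32,"tz":0,"ax":0,"ay":0,"az":0},{"jaw":-1,"tx":-1.2,"ty":-0.43,"tz":0,"ax":0,"ay":0,"az":0}]' | grep -E 'pos|contact';python3 end.py
```

```text
position: [0.5229, 0.1067, 0.0049]
contact_force: [-0.0, 0.2, 0.7]
-30 19 [-17.3 -15.7 -11. ]
-15 34 [-35.8 -35.7 -35.1]
0 74 [-47.8 -36.  -35.3]
15 55 [-35.9 -35.8 -35.2]
near wall y [29.7 30.1]
tcp [-56.1  -0.2] F [-0.26 -0.12] 0.4
```

The tray stayed put at -35.8 mm after release, so it is still compressing the buffer. Retreating, then a numeric check of the tray and the rear bush.

```bash
python3 -m pendant '[{"jaw":-1,"tx":-2,"ty":-0.7,"tz":0,"ax":0,"ay":0,"az":0},{"jaw":-1,"tx":-5,"ty":-1.8,"tz":0,"ax":0,"ay":0,"az":0},{"jaw":-1,"tx":-8,"ty":-2.9,"tz":2,"ax":0,"ay":0,"az":0},{"jaw":-1,"tx":-10,"ty":-3.6,"tz":5,"ax":0,"ay":0,"az":0},{"jaw":-1,"tx":-10,"ty":-3.6,"tz":8,"ax":0,"ay":0,"az":0},{"jaw":-1,"tx":-10,"ty":-3.6,"tz":8,"ax":0,"ay":0,"az":0},{"jaw":-1,"tx":-10,"ty":-3.6,"tz":8,"ax":0,"ay":0,"az":0}]' | grep -E 'pos|contact';python3 end.py
python3 - <<'E'
from rig import manip
from h import *
a=np.radians(19.75); R=np.array([[np.cos(a),np.sin(a)],[-np.sin(a),np.cos(a)]]); M=np.array([574.8,125.8])
for n in("top","side"):
    im=manip.get_image(n); H=hsv(im); W=world(im)*1000
    P=np.dstack([(W[...,:2]-M)@R.T,W[...,2]]); k=(H[...,1]<70)&(P[...,0]>-32)&(P[...,0]<20)&(abs(P[...,1])<24)&(P[...,2]>37)&(P[...,2]<48)
    print(n,k.sum(),P[k].mean(0).round(1) if k.any() else "",np.ptp(P[k],axis=0).round(1) if k.any() else "")
E
```

```text
position: [0.4222, 0.0708, 0.0844]
contact_force: [-0.4, -0.4, -0.2]
-30 119 [-36.1 -35.5 -24.1]
-15 69 [-36.2 -35.8 -35.2]
0 73 [-36.1 -35.6 -35.2]
15 52 [-36.1 -35.9 -35.4]
near wall y [29.4 29.8]
tcp [-1.625e+02 -1.000e-01] F [-0.19 -0.71] 0.84
top 68 [-9.2  7.7 40.6] [23.4 23.6  7.5]
side 151 [-8.   9.1 41. ] [26.7 23.3  6.7]
```

```bash
python3 -c "from rig import manip; print(manip.sign_off())"
```

```text
the job is handed in; nothing more can be done
None
```

The tray is handed in, docked square between the rails and still pressing the buffer at an estimated 2 N; the rear bush was measured upright, and the front one, now under the roof, could not be checked after the push.

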